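Set a syringe pump's carriage to its index clip with the thumbwheel and shut the guard

TASK

The syringe pump on the bench stands with its thumbwheel guard open. Lay a fingertip on the knurled thumbwheel in the top of the pump and roll it until the carriage's pointer has closed the gap to the index clip on the scale rail, so that the two points stand opposite each other; then push the guard over with a fingertip until it lies fully shut over the wheel. Grip nothing: move the carriage only by the wheel, keep off the carriage and the glass syringe, do not shift the clip, and leave the vial, the stopper and the crucible where they stand.

Things in the scene. Friction and masses are not known exactly. Their poses are not given: they have to be found in the camera images.
- pump: Syringe pump, fixed: grey base 238 (y) x 90 mm (x), cream drive housing at its right end (y -118 to -44, x -46 to 46 mm, flat top 64 mm high), rods, lead screw and a glass syringe to the left (up to 101 mm high). Origin at bench level, mid-depth, 44 mm left of the housing; x from its front (panel, scale rail) to its back, y to its left, z up.
- wheel_top (a point): Highest point of the knurled steel thumbwheel, 54 mm across, 14 mm wide, axis along the pump's y, 27 mm below this point. It stands 13 mm proud of the housing's top through a slot, 48 mm long along the pump's x; the open guard is 30 mm clear of it on the right. A fingertip pressed on it with a few newtons rolls it by friction (about 1.2 N along the rim); it stays where left.
- thumbwheel (a joint): Wheel angle, rad, 0 at the start, range -0.4 to 6.6. It grows as the wheel's top moves to the pump's front (pump -x); one turn (6.28) drives the carriage 24 mm to the pump's left (+y), so 7.1 mm of rim moves it 1 mm. Rolled the other way, the carriage comes back.
- pointer_tip (a point): Tip of the carriage's pointer: a small steel plate with a pointed end, reaching forward from the black carriage block to the scale rail, 69 mm above the bench. It travels along the pump's y with the carriage.
- clip_tip (a point): Point of the index clip (the gauge mark): a dark steel saddle 11 mm wide on the scale rail at the pump's front, a small knurled screw in front and on top a point that faces the pointer. At the start 9 to 19 mm to the left (pump +y) of the pointer; slides if pushed. Set right when both points have the same y in the pump's frame.
- guard (a joint): Guard angle, rad: 0 shut flat over the wheel; 2.0 to 2.35 at the start (open, leaning out to the right past the housing's end); limit 2.4. A cream hood 74 mm along the pump's x, 70 mm from hinge to free edge, skirts 18 mm deep inside. Stiff hinge (about 0.6 N at the free edge): it stays at any angle and must be pushed all the way down. Shut, its top is 86 mm above the bench.
- guard_hinge (a point): The middle of the guard's hinge line, which runs along the pump's x, 44 mm to the right of the wheel's middle, 66 mm above the bench.
- guard_edge (a point): The middle of the guard's free edge, on its outer face (the face that is on top when shut), where a fingertip pushes it over to the left (pump +y) and then down.
- vial_a: Loose bystander: a screw-cap vial 22 mm across, 45 mm high, beside the front of the pump; origin under its middle.
- stopper_1: Loose bystander: a rubber stopper 23 mm across, 22 mm high, beside the front of the pump; origin under its middle.
- crucible: Loose bystander: a lidded porcelain crucible 43 mm across, 46 mm high, behind the pump's housing; origin under its middle.
- carriage: The black carriage (pusher) block 70 x 20 mm, up to 95 mm high, that rides on the rods between housing and syringe and carries the plunger and the pointer; origin on the bench plane under the block's middle. Not to be touched.
- syringe: The glass syringe barrel, 20 mm across and 74 mm long (with a nozzle at its left end) (with a nozzle at its left end), lying along the pump's y 84 mm above the bench, from 40 to 114 mm left of the pump's origin; this body's origin is the pump's origin. Not to be touched.

How it is judged (in metres and radians):
On the way, in this order (a step that is already met when the one before it is completed fails the run):
1. with the guard still open, the thumbwheel has been rolled until the pointer stands opposite the clip's point (within 2 mm), and it is at rest there (y of pointer_tip in the frame of clip_tip between -0.002 and 0.002 m and velocity of joint thumbwheel between -0.2 and 0.2 rad/s and value of joint guard above 1 rad), for 0.3 s.
2. the guard has been pushed shut over the wheel (value of joint guard below 0.1 rad), for 0.2 s.
At the end, for the whole second after the job is handed in: the pointer stands opposite the clip's point within 2 mm along the rail, the wheel at rest, the guard fully shut (within 0.1 rad), the clip where it was (within 2 mm), and the vial, stopper and crucible within 15 mm of where they stood (y of pointer_tip in the frame of clip_tip between -0.002 and 0.002 m and velocity of joint thumbwheel between -0.1 and 0.1 rad/s and value of joint guard below 0.1 rad and distance of clip_tip from where it was at the start of the episode below 0.002 m and distance of each of vial_a, stopper_1, crucible from where it was at the start of the episode below 0.015 m); the robot touches nothing.
It fails at once if the carriage is pushed or touched directly instead of being driven by the wheel (contact force between any of the fingers, the arm and carriage above 1 N).
It fails at once if the glass syringe is touched (contact force between any of the fingers, the arm and syringe above 1 N).
It fails at once if the index clip is shifted (distance of clip_tip from where it was at the start of the episode above 0.002 m).
It fails at once if the vial, stopper or crucible is lifted, carried or knocked aside (distance of any of vial_a, stopper_1, crucible from where it was at the start of the episode above 0.015 m).
It also fails if it takes over 54 s, if anything falls off the work surface, if the arm or the gripper's body presses on something with over 40 N, if the wrist force passes 120 N, or if a joint passes its speed limit or range.

ROBOT

A 6-joint arm with a two-finger parallel gripper is mounted at the origin on a cart in front of the work surface, level with it; the furniture and walls round the work are solid. World frame = base frame: x ahead of the robot, y to its left, z up, the work surface at z = 0. Lengths are in m, angles in degrees, forces in N, time in s.
With the tool pointing down it reaches from about 0.25 to 0.725 m from the base axis. Payload 9.7 kg.
Tool frame: the origin (TCP) lies at the centre of the arm's flange, where the gripper is bolted on; the fingertips stand 173 mm ahead of it and the grasp point (between the pads) lies 155 mm ahead of it; z points along the fingers, y is the line along which they close (so a half turn about z gives the same grasp; the last joint's range is limited). The gripper opens to 85 mm and grips with 20 to 120 N. Pads are 22 mm wide; open, the fingers measure 114 mm over their backs; the gripper's body (76 mm by 85 mm) begins 54 mm behind the grasp point. The pads swing forward as they close: fully open they stand 13 mm farther back than shut.
Start: joints at [66.005, 4.979, 10.078, 95.1, 0, 90], TCP at [0.224, 0.502, 0.405] pointing down, gripper open.
Joint ranges: [-179.16, 179.16], [-48.56, 103.87], [-65.8, 70.77], [-126.05, 130.52], [-82.76, 87.17], [-180, 180]. Speed limits (degrees/s): [127.2, 127.2, 147.25, 180, 180, 180].

INTERFACE

Orientations are given as [roll, pitch, yaw] about the fixed x, y, z axes, in that order (R = Rz(yaw) Ry(pitch) Rx(roll)).
In Python, from workcell import monitor, camera, get_calibration, bot gives the robot as it stands.
- The arm moves only by the tool carry_out, never from a script. Its argument "targets" is text: rows parted by semicolons, each of 7 numbers parted by spaces: the shift along the tool's x, y, z in units of 0.04 m (1.0 is 0.04 m), then the turn, a rotation vector about the tool's x, y, z in units of 0.1 rad (1.0 is 0.1 rad), then the opening, from -1 (shut) to 1 (fully open), so that 0 is half open. A call has exactly 8 rows; each row shifts and turns the commanded pose from where the row before left it, along the tool's axes as they then stand; what a row does not reach is not made up. A row lasts 1/12 s, in which the tool goes at most 41.7 mm and 7.16 degrees, less where a joint would pass 70% of its speed; a pose out of reach is approached as far as the arm can. A call with a number of a shift or a turn outside -1 to 1 is refused whole. A call with a gripper value outside its range is refused whole. The fingers move at their own pace and stop on an object; "newtons" is the grip in N (left out, the last holds). Time passes only in rows, so rows that do not move let the fingers close, or fill a call up. It gives the time, the measured TCP pose, the force, the opening and the grip force at its end, in the units of the state.
- monitor.get_obs(): the state, without advancing time (a new reading comes with each control period).
- camera(name): name is "scene" or "top"; returns the picture (400x640x3 uint8, red, green, blue); there is no depth.
- get_calibration(name): a dict with "fx", "fy", "cx", "cy" (pixels), "view" (4x4, takes a point from world to camera coordinates). Camera axes: x right, y down, z forward; pixel columns grow to the right and rows downward; lengths in m; the calibration is good to about 2 mm. A picture is of the moment at which its call begins. get_calibration takes no time and is no camera call.
- bot.job_done(): hands the job in; it is judged then, once.
The state is a dict: "time": time; "q": joint angles; "qd": joint speeds; "joint_efforts": joint torques, N m; "ee_pos": TCP position; "tcp_rot": TCP orientation; "wrist_force": force on the tool from outside, world axes, zero at the start; "torque": the same for the moment, N m; "opening": finger opening in m; "grasp_force": force on a finger pad.
Only numpy, scipy, OpenCV 4.12 (cv2) and the standard library are available. Lean on these libraries where they do the work, as an engineer would, in place of code of your own. Each camera call takes 0.05 s, during which the arm holds its last target. There are 200 camera calls.

## Working session

There is one attempt and no reset: what is moved stays moved. The work goes in short steps, Python scripts to look and compute and a tool call to move; the robot and the scene stay as the last step left them, time stands still between calls to the robot, and variables do not carry over. Pictures are saved under pics/ and viewed, at most 10 in all, crops included, and the job is handed in when it is done.

Besides the shell and the picture viewer there is one more tool, called after "Emit:" by a JSON object that holds its "api" and its "payload". carry_out: Moves the arm, as the interface text tells. Shifts and turns lie within -1 to 1; 1 stands for 0.04 m of shift or 0.1 rad of turn. Its arguments: {"type":"object","properties":{"targets":{"type":"string"},"newtons":{"type":"number"}},"required":["targets"]}

```bash
mkdir -p pics; ls; python3 - <<'E'
from workcell import monitor, camera, get_calibration
import cv2
print(monitor.get_obs())
for n in ("scene","top"):
    cv2.imwrite(f"pics/{n}0.png",camera(n)[:,:,::-1]); print(get_calibration(n))
E
```

```text
pics
{'time': 0.0, 'q': array([ 6.60047980e+01,  5.01054354e+00,  1.00321028e+01,  9.51011763e+01,
       -2.01690601e-03,  9.00000318e+01]), 'qd': array([-0.0592196 ,  0.00230352, -0.05723703, -0.00637248,  0.00848069,
        0.00681097]), 'joint_efforts': array([-3.69100762e-04, -5.20387459e+01,  4.64800358e+01,  1.64231047e-02,
       -1.09253304e-05, -2.50353355e-05]), 'ee_pos': array([0.22366034, 0.50245293, 0.4039672 ]), 'tcp_rot': array([-1.79920383e+02,  2.01694830e-03,  1.56004769e+02]), 'wrist_force': array([0.45216507, 0.08266042, 0.34411706]), 'torque': array([0.031207  , 0.04947318, 0.00618604]), 'grasp_force': 0.0, 'opening': 0.0855012695452625}
{'fx': 452.63728406825123, 'fy': 452.63728406825123, 'cx': 312.4566536028512, 'cy': 200.7818090382046, 'view': array([[ 0.6188384 , -0.78544611,  0.01065092, -0.21269298],
       [-0.48046863, -0.38920962, -0.78591715,  0.35676675],
       [ 0.62144101,  0.48123828, -0.61824008,  0.52252998],
       [ 0.        ,  0.        ,  0.        ,  1.        ]])}
{'fx': 512.7371162357725, 'fy': 512.7371162357725, 'cx': 318.07526754975004, 'cy': 206.3458633977345, 'view': array([[-0.02363102, -0.99955462,  0.01822459,  0.12005596],
       [-0.98542602,  0.02021752, -0.16889884,  0.50354863],
       [ 0.16845516, -0.02195023, -0.98546489,  0.94983899],
       [ 0.        ,  0.        ,  0.        ,  1.        ]])}
```

View pics/scene0.png

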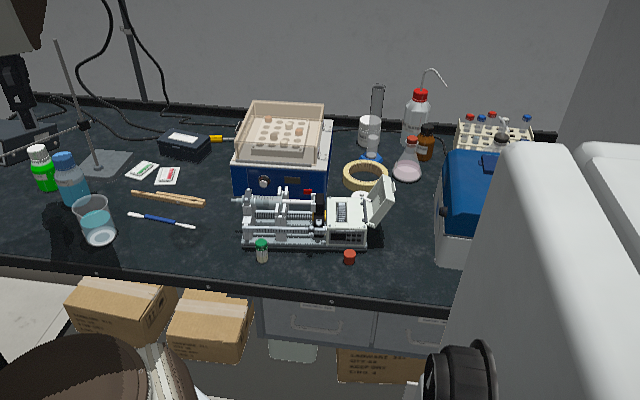

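View pics/top0.png

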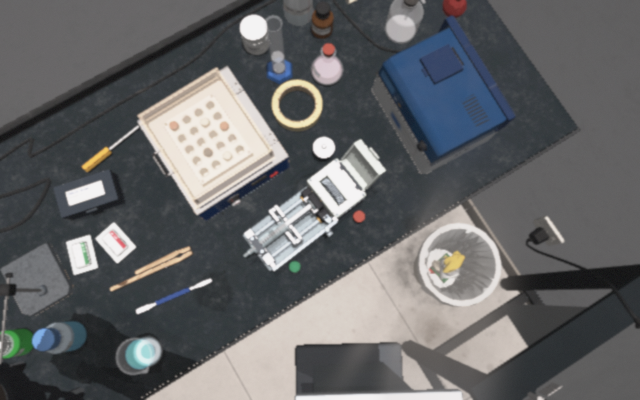

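The scene view shows the pump at about (240–395, 175–265). In the top view it lies diagonally from (250,250) to (380,150), with the guard open at the upper right. I'll zoom in on both.

```bash
python3 - <<'E'
import cv2
t=cv2.imread("pics/top0.png")[130:280,235:395]; s=cv2.imread("pics/scene0.png")[170:275,230:405]
cv2.imwrite("pics/t1.png",cv2.resize(t,None,fx=4,fy=4,interpolation=cv2.INTER_CUBIC))
cv2.imwrite("pics/s1.png",cv2.resize(s,None,fx=4.5,fy=4.5,interpolation=cv2.INTER_CUBIC))
E
```

```text
(no output)
```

View pics/t1.png

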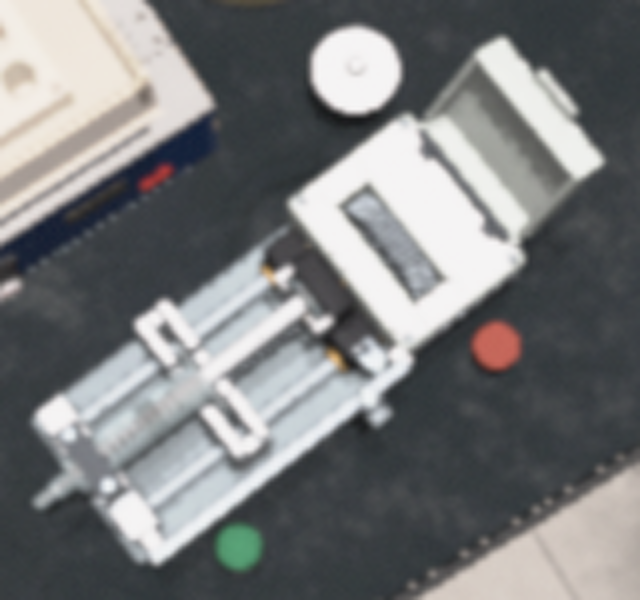

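View pics/s1.png

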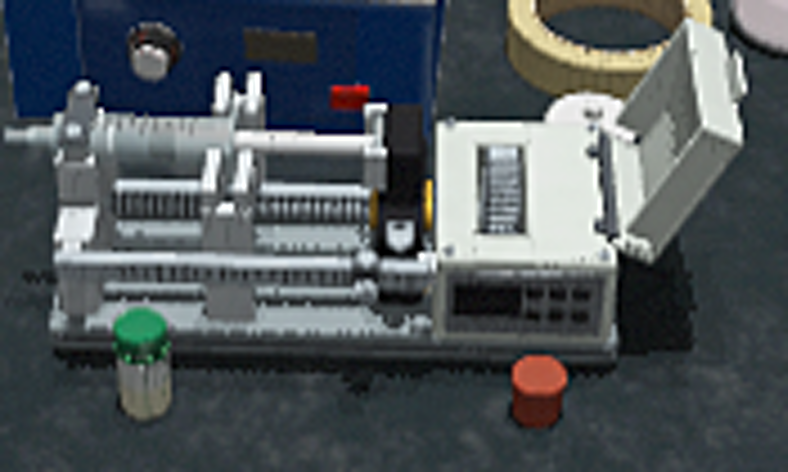

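Top crop (×4, offset 235,130):
- Housing top corners: back-left (292,203), back-right (408,117), front-right (523,258), front-left (405,348).
- Wheel slot centre: (393,243).
- Clip screw: (375,412). Pointer: about (368,352).

Scene crop (×4.5, offset 230,170):
- Housing top corners: (438,120), (585,122), (613,262), (437,262).
- Pointer tip: about (400,250). Clip: about (367,262).

Next I'll fit the pump pose from both views.

```bash
cat > h.py <<'E'
import numpy as np, cv2
from scipy.optimize import least_squares
from workcell import monitor, camera, get_calibration
C={n:get_calibration(n) for n in("scene","top")}
def proj(n,P):
    c=C[n]; p=np.atleast_2d(P)@c["view"][:3,:3].T+c["view"][:3,3]
    return np.c_[c["fx"]*p[:,0]/p[:,2]+c["cx"],c["fy"]*p[:,1]/p[:,2]+c["cy"]]
def ray(n,uv,z):
    c=C[n];R=c["view"][:3,:3];o=-R.T@c["view"][:3,3]
    d=R.T@np.array([(uv[0]-c["cx"])/c["fx"],(uv[1]-c["cy"])/c["fy"],1]); return o+d*(z-o[2])/d[2]
def W(T,P):
    P=np.atleast_2d(P);x,y,a=T;c,s=np.cos(a),np.sin(a)
    return np.c_[x+c*P[:,0]-s*P[:,1],y+s*P[:,0]+c*P[:,1],P[:,2]]
def pump(T,w):
    x,y,a=T;c,s=np.cos(a),np.sin(a);d=np.asarray(w)[:2]-[x,y]
    return np.array([c*d[0]+s*d[1],-s*d[0]+c*d[1]])
E
python3 - <<'E'
from h import *
H=np.array([[46,-44,64],[46,-118,64],[-46,-118,64],[-46,-44,64]])/1000
t=np.array([[292,203],[408,117],[523,258],[405,348]])/4+[235,130]
s=np.array([[438,120],[585,122],[613,262],[437,262]])/4.5+[230,170]
for sel in("t","s","ts"):
    f=lambda T:np.r_[(proj("top",W(T,H))-t).ravel() if "t" in sel else [], (proj("scene",W(T,H))-s).ravel() if "s" in sel else []]
    g=least_squares(f,[.45,-.05,-.6]); print(sel,g.x,g.fun.round(1))
T=g.x; np.save("T.npy",T)
print("wheel top est", W(T,[0,-.074,.077]), "hinge",W(T,[0,-.118,.066]))
print("slot", pump(T,ray("top",(393/4+235,243/4+130),.07)), pump(T,ray("scene",(502/4.5+230,195/4.5+170),.07)))
for n,uv in(("top",(368/4+235,352/4+130)),("scene",(400/4.5+230,251/4.5+170)),("scene",(367/4.5+230,262/4.5+170))): print(n,pump(T,ray(n,uv,.069)))
print("clip screw top",pump(T,ray("top",(375/4+235,412/4+130),.055)),"scene",pump(T,ray("scene",(367/4.5+230,290/4.5+170),.055)))
print("guard edge top", pump(T,ray("top",(545/4+235,105/4+130),.12)))
E
```

```text
t [0.48952995 0.13827991 0.6345452 ] [-1.4 -0.2  0.1 -1.6  1.2  0.4  0.1  1.4]
s [0.48454683 0.13680518 0.674682  ] [-2.6  0.1  2.5 -0.2  1.  -0.1 -0.9 -0.2]
ts [0.48747437 0.13786183 0.65216019] [-1.8  0.7 -0.6 -1.2  1.1  0.3  0.4  1.9 -1.6 -0.5  3.5 -0.3  1.  -0.2
 -1.  -0.9]
wheel top est [[0.53238531 0.07904851 0.077     ]] hinge [[0.55908912 0.04407843 0.066     ]]
slot [-0.00079016 -0.07198816] [-0.01305169 -0.07263852]
top [-0.03382355 -0.03021585]
scene [-0.04787987 -0.03083357]
scene [-0.05481517 -0.01780203]
clip screw top [-0.05690314 -0.01649167] scene [-0.05587581 -0.01795166]
guard edge top [-0.00054874 -0.15784302]
```

Emit:
{"api": "carry_out", "payload": {"targets": "0 0 0 0 0 0.85 -1;0 0 0 0 0 0.85 -1;0 0 0 0 0 0.85 -1;0 0 0 0 0 0.85 -1;0 0 0 0 0 0.85 -1;0 0 0 0 0 0.85 -1;0 0 0 0 0 0 -1;0 0 0 0 0 0 -1", "newtons": 40}}

```text
time: 0.77
ee_pos: [0.2237, 0.5025, 0.4044]
tcp_rot: [-180.0, 0.0, 126.9]
wrist_force: [0.2, 0.5, 1.1]
opening: 0.0003
grasp_force: 0.0
```

Emit:
{"api": "carry_out", "payload": {"targets": "-0.8 0 0 0 0 0 -1;-0.9 0 0 0 0 0 -1;-0.9 0 0 0 0 0 -1;-0.9 0 0 0 0 0 -1;-0.9 0 0 0 0 0 -1;-0.9 0 0 0 0 0 -1;-0.9 0 0 0 0 0 -1;0 0 0 0 0 0 -1"}}

```text
time: 1.43
ee_pos: [0.3746, 0.3, 0.4048]
tcp_rot: [180.0, 0.1, 126.7]
wrist_force: [-0.2, -0.4, -1.0]
opening: 0.0001
grasp_force: 0.0
```

Emit:
{"api": "carry_out", "payload": {"targets": "-0.9 0 0 0 0 0 -1;-0.9 0 0 0 0 0 -1;-0.9 0 0 0 0 0 -1;-0.9 0 0 0 0 0 -1;-0.9 0 0 0 0 0 -1;-0.9 0 0 0 0 0 -1;-0.9 0 0 0 0 0 -1;0 0 0 0 0 0 -1"}}

```text
time: 2.1
ee_pos: [0.5256, 0.0982, 0.4037]
tcp_rot: [-179.9, 0.1, 126.7]
wrist_force: [1.2, -0.1, -0.9]
opening: -0.0004
grasp_force: 0.0
```

Emit:
{"api": "carry_out", "payload": {"targets": "-0.5 -0.15 0 0 0 0 -1;0 0 0.6 0 0 0 -1;0 0 0.6 0 0 0 -1;0 0 0.6 0 0 0 -1;0 0 0.6 0 0 0 -1;0 0 0.6 0 0 0 -1;0 0 0.4 0 0 0 -1;0 0 0 0 0 0 -1"}}

```text
time: 2.77
ee_pos: [0.5291, 0.0827, 0.2649]
tcp_rot: [-179.7, -0.2, 126.9]
wrist_force: [0.3, 0.0, -0.2]
opening: -0.0003
grasp_force: 0.0
```

```bash
python3 - <<'E'
from h import *
T=np.load("T.npy"); o=monitor.get_obs(); print(o["ee_pos"],pump(T,o["ee_pos"]),o["wrist_force"])
t=camera("top");s=camera("scene")
a=cv2.resize(t[130:250,290:390],None,fx=4,fy=4,interpolation=cv2.INTER_CUBIC);b=cv2.resize(s[150:270,300:400],None,fx=4,fy=4,interpolation=cv2.INTER_CUBIC)
cv2.imwrite("pics/c2.png",np.hstack([a,b])[:,:,::-1])
tip=o["ee_pos"]-[0,0,.173]; print(proj("top",tip),proj("scene",tip))
E
```

```text
[0.52914313 0.08265018 0.26487019] [-0.00039093 -0.06916979] [ 0.3023278   0.01159325 -0.21884713]
[[332.48993962 189.160196  ]] [[340.028329   199.78330337]]
```

View pics/c2.png

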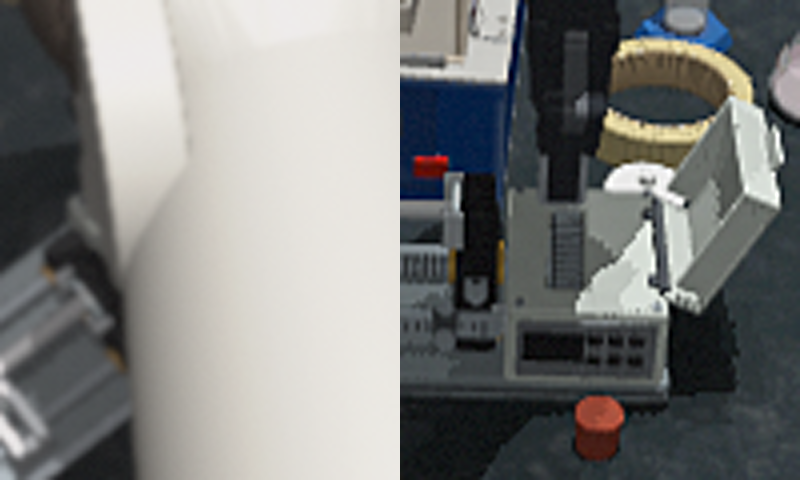

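The fingertip shows in the scene crop at (565,200), right where it projects. The slot below it ends at the front at about crop (568,288). The top view is blocked by the arm. I'll check the slot position along x.

```bash
python3 - <<'E'
from h import *
T=np.load("T.npy")
P=np.array([[-.024,-.072,.064],[.024,-.072,.064],[0,-.072,.077],[-.046,-.044,.064],[-.046,-.118,.064]])
print(proj("scene",W(T,P)),proj("top",W(T,P)))
E
```

```text
[[341.2547218  219.64025019]
 [340.38489371 203.4006806 ]
 [341.1545072  205.96074925]
 [326.14317364 227.30501171]
 [367.21785736 228.04629553]] [[340.8089694  200.77369009]
 [324.92564573 181.39395493]
 [333.16678741 189.68066556]
 [336.65809445 218.8762899 ]
 [366.86383589 194.84954457]]
```

Emit:
{"api": "carry_out", "payload": {"targets": "-0.07 0.2 0 0 0 0 -1;0 0 0.15 0 0 0 -1;0 0 0.15 0 0 0 -1;0 0 0.04 0 0 0 -1;0 0 0 0 0 0 -1;0 0 0 0 0 0 -1;0 0 0 0 0 0 -1;0 0 0 0 0 0 -1"}}

```text
time: 3.53
ee_pos: [0.5383, 0.0849, 0.2554]
tcp_rot: [180.0, 0.0, 126.8]
wrist_force: [-0.2, -1.3, 0.3]
opening: -0.0003
grasp_force: 0.0
```

Emit:
{"api": "carry_out", "payload": {"targets": "0 0 0.03 0 0 0 -1;0 0 0 0 0 0 -1;0 0 0.03 0 0 0 -1;0 0 0 0 0 0 -1;0 0 0 0 0 0 -1;0 0 0 0 0 0 -1;0 0 0 0 0 0 -1;0 0 0 0 0 0 -1"}}

```text
time: 4.2
ee_pos: [0.5383, 0.085, 0.2527]
tcp_rot: [180.0, 0.0, 126.8]
wrist_force: [-0.3, 0.1, -0.2]
opening: -0.0002
grasp_force: 0.0
```

Emit:
{"api": "carry_out", "payload": {"targets": "0 0 0.04 0 0 0 -1;0 0 0 0 0 0 -1;0 0 0.03 0 0 0 -1;0 0 0 0 0 0 -1;0 0 0.03 0 0 0 -1;0 0 0 0 0 0 -1;0 0 0 0 0 0 -1;0 0 0 0 0 0 -1"}}

```text
time: 4.87
ee_pos: [0.5386, 0.0852, 0.25]
tcp_rot: [179.9, 0.0, 126.8]
wrist_force: [-0.4, 0.6, 8.9]
opening: -0.0002
grasp_force: 4.4
```

Emit:
{"api": "carry_out", "payload": {"targets": "0 -0.1 0 0 0 0 -1;0 -0.1 0 0 0 0 -1;0 -0.1 0 0 0 0 -1;0 -0.1 0 0 0 0 -1;0 -0.1 0 0 0 0 -1;0 0 0 0 0 0 -1;0 0 0 0 0 0 -1;0 0 0 0 0 0 -1"}}

```text
time: 5.53
ee_pos: [0.5223, 0.073, 0.2494]
tcp_rot: [180.0, 0.0, 126.8]
wrist_force: [-3.1, -0.8, 7.5]
opening: 0.0001
grasp_force: 4.3
```

```bash
python3 - <<'E'
from h import *
T=np.load("T.npy"); o=monitor.get_obs(); print(o["ee_pos"],pump(T,o["ee_pos"]),o["wrist_force"])
s=camera("scene");cv2.imwrite("pics/scene1.png",s[:,:,::-1])
a=cv2.imread("pics/scene0.png")[190:250,280:380];b=s[190:250,280:380,::-1]
cv2.imwrite("pics/c3.png",cv2.resize(np.vstack([a,b]),None,fx=5,fy=5,interpolation=cv2.INTER_CUBIC))
E
```

```text
[0.5222637  0.07300286 0.2494193 ] [-0.01171353 -0.07266208] [-3.1271239  -0.84576755  7.51474062]
```

View pics/c3.png

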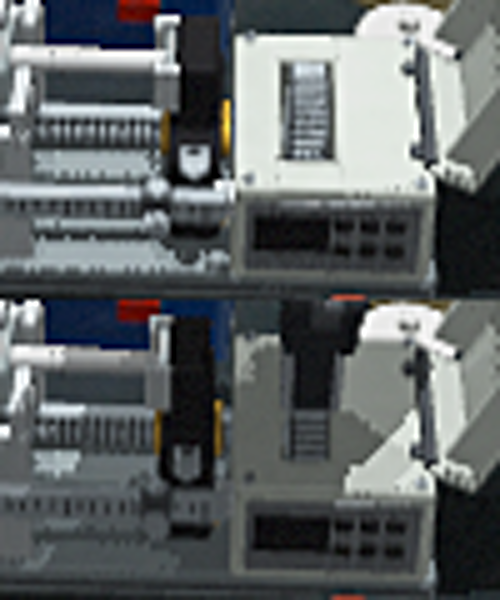

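The black carriage block has moved about 10 crop px (2 image px, roughly 3 mm) left: its yellow bush went from 227 to 218. The rolling works with no slip, so I'll repeat the stroke.

Emit:
{"api": "carry_out", "payload": {"targets": "0 0 -0.2 0 0 0 -1;0 0.5 0 0 0 0 -1;0 0 0.2 0 0 0 -1;0 0 0 0 0 0 -1;0 -0.12 0 0 0 0 -1;0 -0.12 0 0 0 0 -1;0 -0.13 0 0 0 0 -1;0 -0.13 0 0 0 0 -1"}}

```text
time: 6.25
ee_pos: [0.5225, 0.0728, 0.2498]
tcp_rot: [179.9, 0.1, 126.8]
wrist_force: [1.3, -0.1, 4.0]
opening: -0.0
grasp_force: 1.4
```

Emit:
{"api": "carry_out", "payload": {"targets": "0 0 -0.2 0 0 0 -1;0 0.5 0 0 0 0 -1;0 0 0.2 0 0 0 -1;0 0 0 0 0 0 -1;0 -0.12 0 0 0 0 -1;0 -0.12 0 0 0 0 -1;0 -0.13 0 0 0 0 -1;0 -0.13 0 0 0 0 -1"}}

```text
time: 6.92
ee_pos: [0.5224, 0.0729, 0.2497]
tcp_rot: [179.9, 0.1, 126.8]
wrist_force: [1.7, -0.6, 4.3]
opening: 0.0002
grasp_force: 1.6
```

```bash
python3 - <<'E'
from h import *
s=[cv2.cvtColor(camera("scene"),cv2.COLOR_RGB2GRAY).astype(float) for _ in range(3)]
s2=np.mean(s,0); np.save("pics/s2.npy",s2)
T=np.load("T.npy")
for n,im in(("0",cv2.imread("pics/scene0.png",0).astype(float)),("1",cv2.imread("pics/scene1.png",0).astype(float)),("2",s2)):
    # black block left/right edges on rows 196..204 : subpixel dark-run centre
    out=[]
    for r in range(195,204):
        row=im[r,300:332]; out.append(row.round().astype(int))
    print(n); print(np.array(out))
E
```

```text
0
[[ 30  31  27  32  28  22  28  24  27  20  39 190 134 101 128  39  25  44
   40  41  42  40  41  32  49  50  70  49  47  44  45  46]
 [ 28  31  28  25  27  24  30  27  23  22  26 120 102 125 196  50  25  40
   43  42  40  45  44  34  52  45  52  46  66  82 131  49]
 [ 23  26  27  25  23  27  29  26  27  22  21  94  97 149 210  56  27  42
   41  42  41  40  42  33  51  41  57 182 197 129 147 201]
 [ 18  23  18  19  23  24  22  21  22  19  20  90  93 157 209  53  24  42
   42  41  43  43  43  34  52  33  66 227 238 189 189 232]
 [  3   4   4   4   4   4   4   4   4   4   4 110  93 148 205  55  30  42
   41  41  41  44  40  31  51  51  67 229 239 224 223 231]
 [241 246 245 244 245 244 244 244 243 242 237 234 233 203 201  24  36  42
   40  43  44  42  39  32  49  57  67 228 235 228 227 226]
 [234 236 236 236 238 239 239 239 240 242 240 240 227 170 189   0  35  41
   40  41  41  42  40  31  35  59  64 226 232 226 225 225]
 [195 197 199 199 200 202 203 205 205 206 180 237 188 174 196  55  25  38
   43  41  41  43  41  30  31  53  64 226 231 224 223 225]
 [129 131 132 134 137 137 140 142 
[... 1799 characters left out ...]
2  54  38  60 150 158 123 128 144]
 [  9  12  11  12  12  15  95  96 165 211  19   9  19  21  19  18  18  20
   14  31  28  28  28  41  51  55  61 154 161 153 147 126]
 [165 168 167 167 168 159 114 146 170 205   8  14  16  16  20  21  18  19
   17  28  28  28  26  39  51  61  58 151 159 157 125  95]
 [160 162 163 163 151 136 114 127 165 202   2  11  17  18  19  18  18  16
   15  20  27  23  25  38  50  60  57 151 157 157  90  87]
 [134 136 137 139 124 108 113 115 141 153  49   9  18  16  20  21  20  16
   15  21  61  57  62  62  57  55  56 152 156 137 121  88]
 [106 108 108 110 105  98 118 117 126 129  88  14  25  26  27  29  25  19
   14  26  66  62  60  59  54  50  59 152 153 128 134  87]]
```

```bash
python3 - <<'E'
import cv2,numpy as np
a=cv2.imread("pics/scene0.png",0)[205:243,296:334];b=np.load("pics/s2.npy")[205:243,296:334]
b=np.clip(b*1.4,0,255).astype(np.uint8)
cv2.imwrite("pics/c4.png",cv2.resize(np.hstack([a,b]),None,fx=10,fy=10,interpolation=cv2.INTER_CUBIC))
E
```

```text
(no output)
```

View pics/c4.png

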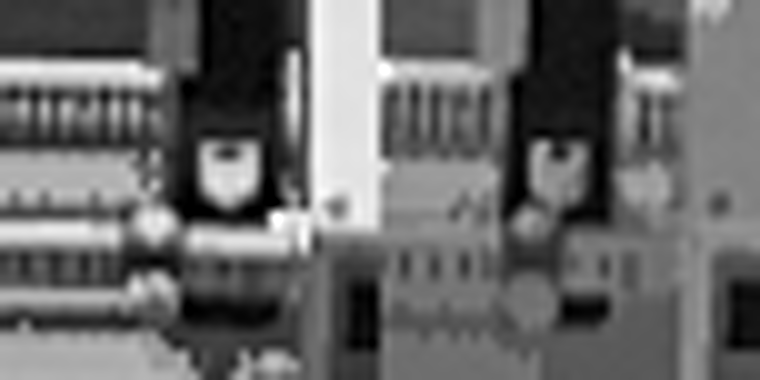

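The pointer plate is now centred at crop x=176, against 231 at the start. The clip stays at about 152, so 2.4 px (roughly 4.5 mm) remains. One more full stroke, then I'll retract and measure in both views.

Emit:
{"api": "carry_out", "payload": {"targets": "0 0 -0.2 0 0 0 -1;0 0.5 0 0 0 0 -1;0 0 0.2 0 0 0 -1;0 0 0 0 0 0 -1;0 -0.12 0 0 0 0 -1;0 -0.12 0 0 0 0 -1;0 -0.13 0 0 0 0 -1;0 -0.13 0 0 0 0 -1"}}

```text
time: 7.73
ee_pos: [0.5223, 0.0729, 0.2497]
tcp_rot: [179.9, 0.0, 126.8]
wrist_force: [1.4, 0.9, 3.3]
opening: -0.0002
grasp_force: 1.8
```

Emit:
{"api": "carry_out", "payload": {"targets": "0 0 -0.5 0 0 0 -1;0 0 -1 0 0 0 -1;0 0 -1 0 0 0 -1;-0.9 0 -0.5 0 0 0 -1;-0.9 0 0 0 0 0 -1;-0.9 0 0 0 0 0 -1;-0.9 0 0 0 0 0 -1;0 0 0 0 0 0 -1"}}

```text
time: 8.4
ee_pos: [0.6107, -0.0466, 0.3662]
tcp_rot: [-179.8, -0.0, 126.6]
wrist_force: [2.0, 0.1, -0.3]
opening: -0.0
grasp_force: 0.0
```

```bash
python3 - <<'E'
from h import *
o=monitor.get_obs(); print(o["ee_pos"],o["wrist_force"])
s=np.mean([camera("scene") for _ in range(4)],0); t=np.mean([camera("top") for _ in range(4)],0)
np.save("pics/s3.npy",s);np.save("pics/t3.npy",t)
g=lambda i,u,v:cv2.resize(i[v:v+38,u:u+38].astype(np.uint8),None,fx=10,fy=10,interpolation=cv2.INTER_CUBIC)
cv2.imwrite("pics/c5.png",np.hstack([g(s,296,205),g(t,310,205)])[:,:,::-1])
T=np.load("T.npy")
P=np.array([[-.045,-.0175,.069],[-.055,-.0175,.069],[-.045,-.0275,.069]])
print(proj("scene",W(T,P)),proj("top",W(T,P)))
E
```

```text
[ 0.61071868 -0.04657467  0.36615423] [ 2.03177454  0.09536045 -0.25316248]
[[311.4788149  224.58435588]
 [311.38420127 228.28827227]
 [317.04093034 224.684576  ]] [[325.45820781 226.82966662]
 [328.82045164 230.98850101]
 [329.62061981 223.51992533]]
```

View pics/c5.png

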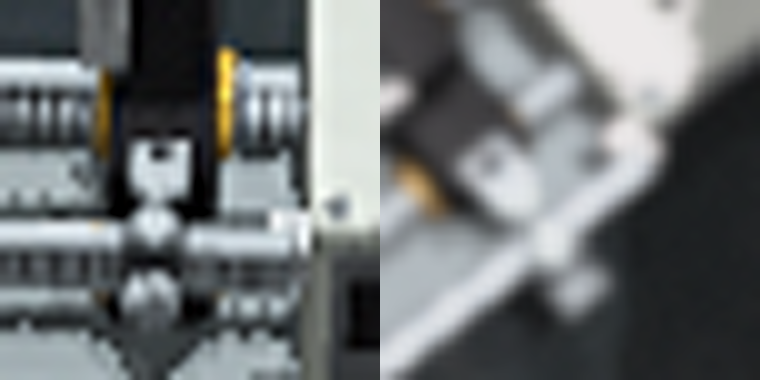

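Scene: pointer plate centred at crop x≈160, with the clip saddle (122–188) centred at about 155. Top: plate hole at (490,162) and clip top at (556,240), nearly on the pump-x line. The remaining gap is about 0–1 mm, so I'll do one numeric check.

```bash
python3 - <<'E'
from h import *
s=np.load("pics/s3.npy").mean(2)
print("cols 304..318");
for r in range(218,238): print(r,s[r,304:319].round().astype(int))
t=np.load("pics/t3.npy").astype(np.float32)
# resample top into pump-aligned frame at z=.069: 0.5 mm/px
T=np.load("T.npy")
xs=np.arange(-.070,-.020,.001); ys=np.arange(-.032,-.004,.001)
G=np.array([[ (x,y,.069) for y in ys] for x in xs]).reshape(-1,3)
m=proj("top",W(T,G)).astype(np.float32).reshape(len(xs),len(ys),2)
I=cv2.remap(t.mean(2),m[...,0],m[...,1],cv2.INTER_CUBIC)
print("y",(ys*1000).round().astype(int))
for x,r in zip(xs[::2],I[::2]): print(int(round(x*1000)),r.round().astype(int))
E
```

```text
cols 304..318
218 [ 59  71  58  30  39  32  29  31  47  27  30  38  37  43 124]
219 [ 54  59  47  30  39 122 175  92  98 165 197  30  35  35  86]
220 [146  56  49  32  42 173 219  49  70 170 195  22  33  24  63]
221 [127  76  64  25  48 191 219 191 194 207 186  24  28  30 148]
222 [106  80  54  11  41 189 216 209 210 216 184  16  21  35 183]
223 [102 107  46   4  20 142 205 216 197 208 167   1   8  39 187]
224 [157 115  47   6   7  66 127 202 171 136  94   1   5  41 186]
225 [112  89  60   0   1  14 123 162 114  20  11   3   8  56 187]
226 [ 57  48  37   0   3 120 214 208 207 108   0   0   0  44 121]
227 [211 188 172 163 120 164 229 220 227 166  69 111 108 116 129]
228 [224 214 213 216 132 126 173 211 169 126 134 211 204 201 200]
229 [158 154 151 166  86  65  89 135  88  79 130 200 188 193 213]
230 [ 61  92  64  86  44  33  37  38  41  42  81 117 118 117 135]
231 [41 92 57 71 38 26 23 23 21 27 57 64 85 70 40]
232 [ 53  91  58  67  37 118  96 165 130  31  72  78  91  78  59]
233 [ 76  94  87  78  96 211 169 183 200 130  72  85  93  81  73]
234 [162  78  62  40 140 199 169 124 162 133 
[... 2483 characters left out ...]
147 143 140 131 116 113 126 153 182 196 194 178 168 164 172 184
 189 175 135  96  61  35  32  43  61  81]
-30 [154 151 148 143 127 110  92  86 102 134 164 178 173 160 149 148 159 176
 181 170 143 106  72  47  38  47  67  84]
-28 [195 192 187 172 150 122  97  81  89 114 144 158 163 160 153 154 163 168
 170 156 134 103  72  55  49  59  84 112]
-26 [209 208 202 182 159 126  94  75  70  84  96 107 115 114 113 113 114 116
 115 109  95  81  66  53  53  70  97 132]
-24 [185 181 173 162 137 113  83  66  64  64  65  69  74  73  73  75  73  76
  77  75  74  67  62  54  53  68  96 125]
-22 [170 166 160 150 133 104  84  68  61  62  64  65  66  67  67  68  69  71
  71  71  71  68  60  53  48  56  78  99]
```

The pointer is within 0.4–0.9 mm of the clip in both views, well inside 2 mm, so I'll leave it. Next is the guard, after a check on clearance to the blue centrifuge on the right.

```bash
python3 - <<'E'
from h import *
T=np.load("T.npy"); print("tcp",pump(T,monitor.get_obs()["ee_pos"]))
for uv in((372,95),(430,172)): print("base",pump(T,ray("top",uv,0)), "z.15",pump(T,ray("top",uv,.15)))
for uv in((380,72),(422,155)):
    for z in(.1,.15,.2): w=ray("top",uv,z); print("bluetop",z,pump(T,w),proj("scene",w))
for a in(2.0,2.2,2.35):
  P=[]
  for d,h in((.07,.02),(.07,0.002)):
    P.append([0,-.118+d*np.cos(a)-h*np.sin(a),.066+d*np.sin(a)+h*np.cos(a)])
  P=np.array(P);P=np.r_[P+[-.037,0,0],P+[.037,0,0]]
  print(a,P[:2].round(3).tolist(),proj("top",W(T,P)).round().tolist(),proj("scene",W(T,P)).round().tolist())
E
```

```text
tcp [-0.01303041 -0.21568292]
base [ 0.11676719 -0.27620558] z.15 [ 0.08156699 -0.22312225]
base [-0.08486129 -0.26335968] z.15 [-0.09037805 -0.21216751]
bluetop 0.1 [ 0.11939713 -0.28240737] [[442.96051503 162.26417909]]
bluetop 0.15 [ 0.10624372 -0.26244984] [[438.97536913 144.27485204]]
bluetop 0.2 [ 0.09309032 -0.24249232] [[434.5998487  124.52333725]]
bluetop 0.1 [-0.05471715 -0.23875952] [[438.99221115 217.11711115]]
bluetop 0.15 [-0.05839643 -0.22117702] [[434.37019321 195.37786989]]
bluetop 0.2 [-0.06207572 -0.20359452] [[429.31434081 171.59812776]]
2.0 [[-0.037, -0.165, 0.121], [-0.037, -0.149, 0.129]] [[387.0, 169.0], [381.0, 173.0], [361.0, 138.0], [355.0, 142.0]] [[397.0, 200.0], [388.0, 197.0], [392.0, 176.0], [383.0, 172.0]]
2.2 [[-0.037, -0.175, 0.111], [-0.037, -0.161, 0.121]] [[391.0, 167.0], [386.0, 170.0], [365.0, 136.0], [359.0, 139.0]] [[402.0, 205.0], [394.0, 200.0], [396.0, 181.0], [389.0, 176.0]]
2.35 [[-0.037, -0.181, 0.102], [-0.037, -0.169, 0.114]] [[392.0, 166.0], [388.0, 169.0], [367.0, 136.0], [362.0, 138.0]] [[405.0, 209.0], [398.0, 204.0], [399.0, 185.0], [393.0, 179.0]]
```

The guard fits at about 2.0 rad, with its outer edge at pump y −0.165 and z 0.121. The gripper body stays above the blue box. I'll approach from the right.

Emit:
{"api": "carry_out", "payload": {"targets": "0.25 0.33 0.5 0 0 0 -1;0 0 0.8 0 0 0 -1;0 0 0.85 0 0 0 -1;0 0 0 0 0 0 -1;0.35 0 0 0 0 0 -1;0.35 0 0 0 0 0 -1;0 0 0 0 0 0 -1;0 0 0 0 0 0 -1"}}

```text
time: 9.47
ee_pos: [0.5962, -0.003, 0.2854]
tcp_rot: [179.8, 0.1, 126.9]
wrist_force: [-0.2, -0.5, 0.7]
opening: -0.0
grasp_force: 0.0
```

```bash
python3 - <<'E'
from h import *
T=np.load("T.npy"); o=monitor.get_obs(); print(pump(T,o["ee_pos"]),o["ee_pos"][2]-.173,o["wrist_force"])
E
```

```text
[ 0.00092959 -0.17793057] 0.11237576160401247 [-0.23205445 -0.52651827  0.74491472]
```

Emit:
{"api": "carry_out", "payload": {"targets": "0.36 0 -0.04 0 0 0 -1;0.36 0 -0.04 0 0 0 -1;0.3 0 -0.12 0 0 0 -1;0.3 0 -0.12 0 0 0 -1;0.25 0 0.04 0 0 0 -1;0.25 0 0.04 0 0 0 -1;0 0 0 0 0 0 -1;0 0 0 0 0 0 -1"}}

```text
time: 10.13
ee_pos: [0.5524, 0.0548, 0.292]
tcp_rot: [-180.0, -0.0, 126.8]
wrist_force: [-0.4, -0.1, 0.9]
opening: -0.0002
grasp_force: 0.0
```

```bash
python3 - <<'E'
from h import *
T=np.load("T.npy"); o=monitor.get_obs(); print(pump(T,o["ee_pos"]),o["ee_pos"][2]-.173,o["wrist_force"])
s=camera("scene")
cv2.imwrite("pics/c6.png",cv2.resize(s[140:260,290:430],None,fx=4,fy=4,interpolation=cv2.INTER_CUBIC)[:,:,::-1])
E
```

```text
[ 0.00117338 -0.10540115] 0.11899304479087525 [-0.35116211 -0.12241838  0.89707987]
```

View pics/c6.png

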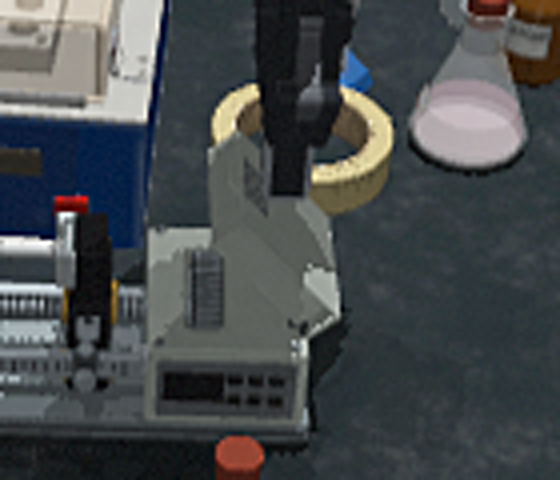

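The guard has swung to about 0.85 rad, its raised edge near crop (225,150), and the fingertip is behind it at about (290,190). Now I'll push it down.

Emit:
{"api": "carry_out", "payload": {"targets": "0.25 0 0.11 0 0 0 -1;0.25 0 0.11 0 0 0 -1;0.16 0 0.16 0 0 0 -1;0.16 0 0.17 0 0 0 -1;0.05 0 0.18 0 0 0 -1;0.05 0 0.15 0 0 0 -1;0 0 0 0 0 0 -1;0 0 0 0 0 0 -1"}}

```text
time: 10.85
ee_pos: [0.5305, 0.0838, 0.2586]
tcp_rot: [179.9, 0.1, 126.8]
wrist_force: [-6.3, -1.0, 15.8]
opening: 0.0002
grasp_force: 8.0
```

Emit:
{"api": "carry_out", "payload": {"targets": "0 0 0.03 0 0 0 -1;0 0 0 0 0 0 -1;0 0 0 0 0 0 -1;0 0 0 0 0 0 -1;0 0 0 0 0 0 -1;0 0 0 0 0 0 -1;0 0 0 0 0 0 -1;0 0 0 0 0 0 -1"}}

```text
time: 11.52
ee_pos: [0.5305, 0.0838, 0.2584]
tcp_rot: [179.9, 0.1, 126.8]
wrist_force: [-9.4, -1.0, 24.4]
opening: 0.0002
grasp_force: 12.0
```

The tip is at z 0.0856 against a hard stop, so the guard is shut. I'll lift clear and verify.

Emit:
{"api": "carry_out", "payload": {"targets": "0 0 -0.3 0 0 0 -1;0 0 -1 0 0 0 -1;0 0 -1 0 0 0 -1;0 0 -1 0 0 0 -1;-0.9 0 0 0 0 0 -1;-0.9 0 0 0 0 0 -1;-0.9 0 0 0 0 0 -1;-0.9 0 0 0 0 0 -1"}}

```text
time: 12.18
ee_pos: [0.6178, -0.0328, 0.3877]
tcp_rot: [180.0, 0.0, 126.8]
wrist_force: [0.4, 0.3, 0.9]
opening: 0.0001
grasp_force: 0.0
```

```bash
python3 - <<'E'
from h import *
o=monitor.get_obs(); print(o["ee_pos"],o["wrist_force"])
s=np.mean([camera("scene") for _ in range(4)],0); s0=np.load("pics/s3.npy")
for r in (221,222,223,226,228,229,233): print(r,s[r,304:319].mean(1).round().astype(int),s0[r,304:319].mean(1).round().astype(int))
a=cv2.resize(s[150:270,230:400].astype(np.uint8),None,fx=4,fy=4,interpolation=cv2.INTER_CUBIC)
cv2.imwrite("pics/c7.png",a[:,:,::-1])
E
```

```text
[ 0.61779094 -0.0328199   0.38774361] [0.41601533 0.29618706 0.94506638]
221 [127  76  64  26  48 191 219 191 194 207 185  24  29  29 147] [127  76  64  25  48 191 219 191 194 207 186  24  28  30 148]
222 [107  80  54  13  41 189 217 209 210 216 183  18  20  35 183] [106  80  54  11  41 189 216 209 210 216 184  16  21  35 183]
223 [102 108  48   4  19 143 205 215 196 209 167   1   9  41 187] [102 107  46   4  20 142 205 216 197 208 167   1   8  39 187]
226 [ 58  47  37   0   3 119 214 207 207 108   0   0   0  43 122] [ 57  48  37   0   3 120 214 208 207 108   0   0   0  44 121]
228 [224 214 214 216 131 126 173 212 170 126 134 211 204 201 200] [224 214 213 216 132 126 173 211 169 126 134 211 204 201 200]
229 [157 153 150 166  86  65  88 135  88  78 130 199 188 192 213] [158 154 151 166  86  65  89 135  88  79 130 200 188 193 213]
233 [ 76  93  87  78  96 211 169 183 200 130  74  86  93  81  73] [ 76  94  87  78  96 211 169 183 200 130  72  85  93  81  73]
```

View pics/c7.png

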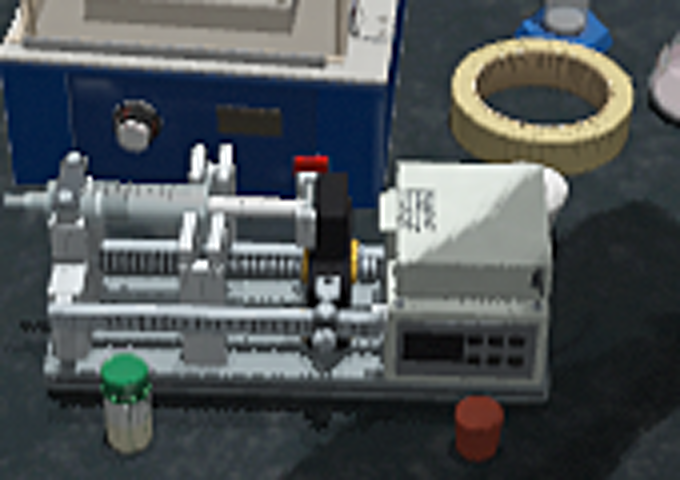

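The guard lies flat over the wheel (crop 390–550, 165–300). The pointer and clip line up at about (325,290), and nothing around the pump has moved. Handing in.

```bash
python3 -c "
from workcell import bot
print(bot.job_done())"
```

```text
the job is handed in; nothing more can be done
None
```

The job is handed in: I rolled the carriage pointer to within about 1 mm of the clip by the wheel alone and pushed the guard fully shut. The camera showed the clip, vial and stopper unmoved; the crucible was mostly hidden behind the pump in that last picture. The hand-in returned no verdict.

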